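# Snap the guide roller into the peel tester's stand and lock it

### The job

Take the green guide roller out of its grey rest and push it down with the gripper, past the yellow sprung jaw, until both ends of its shaft sit fully home in the forks of the blue stand and the jaw has snapped back over it. Then swing the red keeper strap over the shaft end until it lies fully closed, and let go. Leave the brass weight, the jar and the screwdriver where they stand.

Things in the scene. Friction and masses are not known exactly. Their poses are not given: they have to be found in the camera images.
- roller: Loose guide roller, 0.15 to 0.3 kg: green sleeve 30 mm in diameter, 84 mm long, mid-way on a steel shaft 12 mm in diameter, 170 mm long. Origin at its centre, own y along the shaft; both ends alike, may have rolled. Starts level in the grey rest, axis 40 mm above the table. Grip the sleeve from above, across the axis, with 30 N or more, so that it does not slip while pushed.
- rest: Fixed grey rest: plate 60 x 130 x 10 mm, two notched posts 10 mm thick and 42 mm tall at its y = -52 and +52 mm, which carry the shaft with its axis at z = 40 mm. Origin at the centre of its underside, on the table; the roller lies along its y axis.
- stand: Fixed blue plate 110 (x) x 190 (y) x 12 mm, origin at centre of underside, z up. Two aluminium forks 10 mm thick at y = -52, +52 mm (94 mm between; the sleeve has 5 mm to spare each end). Slots open upwards, run along y, 14 mm wide at x = 0, bottom z = 44 mm; -x wall 68 mm high plus a lip flaring out to 79 mm, +x wall 54 mm. Yellow jaw on the +x side, red keeper at the +y end.
- seat (a point): Where the roller's centre lies when it is fully home: on the stand's x = y = 0, 50 mm above the table. Same axes as the stand; the shaft must lie along y.
- jaw (a joint): Yellow sprung jaw: one piece, two hooks, hinged along the stand's y. 0 rad = closed, grows as the hooks swing out to +x, at most 0.6. A shaft pushed straight down over x = 0 meets the ramps with its axis near z = 76 mm (clear above 85 mm), opens the jaw to about 0.15 rad against about 8 to 16 N in all, and the jaw springs back to 0 over it once it is home. Pulling up does not open it.
- keeper (a joint): Red keeper strap, hinged along the stand's y, stays where left (friction about 0.05 N m). 0 = closed: strap level, pointing to the stand's +x over the shaft end, underside at z = 57.5 mm. Grows (rad) as it swings up and back; 1.57 is upright. Starts at 1.6 to 1.85, leaning to -x; pushed over from behind, then down. It cannot close unless the shaft is home.
- keeper_hinge (a point): Hinge axis of the keeper, at x = -24, y = +77, z = 62 mm of the stand. The strap is 12 mm wide (y), 6 mm thick and reaches 74 mm from this axis.
- keeper_ball (a point): Centre of the black ball, 18 mm in diameter, at the free end of the keeper strap, 74 mm from the hinge axis.
- weight: Bystander: loose brass weight, 38 mm in diameter, 52 mm tall, origin at the centre of its underside.
- jar: Bystander: loose small jar with a white lid, 44 mm in diameter, 60 mm tall, origin at the centre of its underside.
- screwdriver: Bystander: loose screwdriver lying on the table beyond the work, about 200 mm long.
- jaw_nose (a point): Nose of the jaw's hook at the stand's y = +62 mm (the other hook is at -62 mm, each 6 mm thick). Closed: at x = -1, z = 60 mm of the stand, the hook's flat underside at z = 57.5 mm just over the seated shaft, and from the nose a 60 degree ramp climbing towards +x to z = 78 mm.
Mind the look-alikes: they are no part of the job. Of the things like the stand, leave any that is pink; of the rest the smaller one is meant. Of the things like the roller, leave any that is black; of the rest the larger one is meant.

How it is judged:
On the way, in this order (a step that is already met when the one before it is completed fails the run):
1. The roller is pushed home in both forks by the gripper, with the jaw closed over it (z of roller in the frame of seat between -0.0025 and 0.0025 m and horizontal distance between roller and seat below 0.007 m and angle between the y axis of roller and the y axis of stand, either way round below 0.05 rad and value of joint jaw below 0.04 rad and contact force between the fingers and roller above 0.3 N), for 0.1 s.
2. The keeper is swung closed over the shaft end (value of joint keeper below 0.08 rad), for 0.2 s.
At the end, for the whole second after the job is handed in: The roller is at rest in the forks: its centre within 2.5 mm in height and 7 mm across the table of the seat point, its shaft within 0.05 rad of the fork line; the jaw is closed (below 0.04 rad) and the keeper is closed (below 0.08 rad) (z of roller in the frame of seat between -0.0025 and 0.0025 m and horizontal distance between roller and seat below 0.007 m and angle between the y axis of roller and the y axis of stand, either way round below 0.05 rad and value of joint jaw below 0.04 rad and value of joint keeper below 0.08 rad and linear speed of roller below 0.02 m/s); the robot touches nothing.
It fails at once if The weight, the jar or the screwdriver is moved more than 20 mm (distance of any of weight, jar, screwdriver from where it was at the start of the episode above 0.02 m).
It fails at once if The weight or the jar is tipped over (angle between any of weight, jar's own z axis and vertical above 0.5 rad).
It also fails if it takes over 58 s, if anything falls off the work surface, if the arm or the gripper's body presses on something with over 40 N, if the wrist force passes 120 N, or if a joint passes its speed limit or range.

### The arm

A 7-joint arm with a two-finger parallel gripper is mounted at the origin on the work surface. World frame = base frame: x ahead of the robot, y to its left, z up, the work surface at z = 0. Lengths are in m, angles in rad, forces in N, time in s.
With the tool pointing down it reaches from about 0.4 to 0.875 m from the base axis. Payload 19.3 kg.
Tool frame: the origin (TCP) lies at the very end of the fingers, on their centre line; the grasp point (between the pads) lies 19 mm behind it; z points along the fingers, y is the line along which they close (so a half turn about z gives the same grasp; the last joint's range is limited). The gripper opens to 85 mm and grips with 20 to 120 N. Pads are 22 mm wide; open, the fingers measure 114 mm over their backs; the gripper's body (76 mm by 85 mm) begins 54 mm behind the grasp point. The pads swing forward as they close: fully open they stand 13 mm farther back than shut.
Start: joints at [1.146, 0.521, -0.036, 1.599, 0.021, 1.021, -0.113], TCP at [0.217, -0.586, 0.231] pointing down, gripper open.
Joint ranges: [-2.91, 2.91], [-0.3, 2.13], [-1.5, 1.42], [0.17, 2.43], [-1.26, 4.41], [0.16, 1.93], [-2.52, 2.52]. Speed limits (rad/s): [1.89, 1.89, 2.39, 2.39, 3.01, 3.01, 3.01].

### API

Orientations are given as a unit quaternion [x, y, z, w].
In Python, from plant import state, snapshot, job_done gives the robot as it stands.
- The arm moves only by the shell command python3 -m jog 'ROWS' [OPENING]. ROWS is JSON, a list of rows, each a list of 4 numbers: the shift along the tool's x, y, z in mm, then the turn about the tool's z in degrees. In form: [[x, y, z, roll], ...]. A call has 1 to 12 rows; each row is the pose to reach, as a shift and turn from the pose commanded when the call began, along the tool's axes at that moment; what a row does not reach only later rows make up. A row lasts 1/10 s, in which the tool goes at most 50 mm and 8.59 degrees, less where a joint would pass 70% of its speed; a pose out of reach is approached as far as the arm can. A call with a gripper value outside its range is refused whole. OPENING is the finger opening in mm, from 0 to 85.4, set as the call begins (- or left out, the last holds). The fingers move at their own pace and stop on an object; the grip force is fixed at half the most. Time passes only in rows, so rows that repeat a pose let the fingers close. It gives the time, the measured TCP pose, the force, the opening and the grip force at its end, in the units of the state.
- state(): the state, without advancing time (a new reading comes with each control period).
- snapshot(name): name is "scene" or "side" or "wrist"; returns a dict with "frame" (480x640x3 uint8, blue, green, red), "range_z" (480x640 float32, m along the optical axis (not along the pixel's ray), 0 where there is no reading), "fovy" (degrees; the focal length in pixels is half the picture's height over the tangent of half this angle, whatever the lens; pixels are square), "cx", "cy" (the principal point, pixels), "world_from_camera" (4x4, takes a point from camera to world coordinates). Camera axes: x right, y up, looking along -z (the intrinsics and any distortion apply to the point x, -y, -z); pixel columns grow to the right and rows downward; lengths in m; the calibration is good to about 2 mm. The wrist camera is an equidistant fisheye: a pixel r from the principal point sees the ray r / f radians off the axis. A picture is of the moment at which its call begins.
- job_done(): hands the job in; it is judged then, once.
The state is a dict: "t": time; "joints": joint angles; "joint_velocities": joint speeds; "tau": joint torques, N m; "tool_pos": TCP position; "eef_rot": TCP orientation; "contact_force": force on the tool from outside, world axes, zero at the start; "ft_torque": the same for the moment, N m; "width": finger opening in m; "finger_force": force on a finger pad.
Only numpy, scipy, OpenCV 4.12 (cv2) and the standard library are available. Lean on these libraries where they do the work, as an engineer would, in place of code of your own. Each camera call takes 0.05 s, during which the arm holds its last target. There are 200 camera calls.

## Working session

There is one attempt and no reset: what is moved stays moved. The work goes in short steps, Python scripts to look and compute and a shell command to move; the robot and the scene stay as the last step left them, time stands still between calls to the robot, and variables do not carry over. Pictures are saved under pics/ and viewed, at most 13 in all, crops included, and the job is handed in when it is done.

```bash
mkdir -p pics
cat > h.py <<'E'
import numpy as np,cv2
from plant import state,snapshot,job_done
def pts(s):
    h,w=s["range_z"].shape;f=h/2/np.tan(np.radians(s["fovy"])/2)
    v,u=np.mgrid[:h,:w];d=s["range_z"]
    P=np.stack([(u-s["cx"])/f*d,-(v-s["cy"])/f*d,-d],-1)
    T=s["world_from_camera"];return P@T[:3,:3].T+T[:3,3]
E
python3 - <<'E'
from h import *
for n in("scene","side"):
    s=snapshot(n);np.savez(n+"0.npz",**s);cv2.imwrite(f"pics/{n}0.png",s["frame"]);print(n,s["fovy"],s["cx"],s["cy"],s["world_from_camera"].round(3).tolist())
st=state();print(st)
E
```

```text
scene 55.51529598103584 320.9201185955475 247.00342026350023 [[0.66, -0.597, 0.455, 0.99], [0.751, 0.524, -0.402, -0.472], [0.002, 0.607, 0.795, 0.789], [0.0, 0.0, 0.0, 1.0]]
side 51.398353763471825 322.255410577526 236.96042484237105 [[-0.965, 0.157, -0.209, 0.336], [-0.26, -0.624, 0.737, 0.821], [-0.015, 0.766, 0.643, 0.855], [0.0, 0.0, 0.0, 1.0]]
{'t': 0.1, 'joints': array([ 1.14578309,  0.52193515, -0.03631615,  1.59990327,  0.02119694,
        1.0210633 , -0.11277661]), 'joint_velocities': array([-9.52046846e-04,  1.23582953e-04, -2.02597515e-04,  1.80126641e-04,
        5.00821298e-06,  9.40899156e-05, -7.56966889e-04]), 'tau': array([ 2.89229793e-03, -9.28503227e+01,  1.98351145e+00, -3.70538664e+01,
        1.81336014e-02,  5.40689725e-03,  7.78184403e-05]), 'tool_pos': array([ 0.2170088 , -0.58583417,  0.2308125 ]), 'eef_rot': array([ 9.84304556e-01,  1.76477553e-01, -1.13198257e-04, -4.48057147e-04]), 'contact_force': array([-0.73584134, -0.38659809, -0.66013183]), 'ft_torque': array([-0.00624536,  0.0331977 ,  0.02002714]), 'finger_force': 0.0, 'width': 0.08506832979284192}
```

View pics/scene0.png

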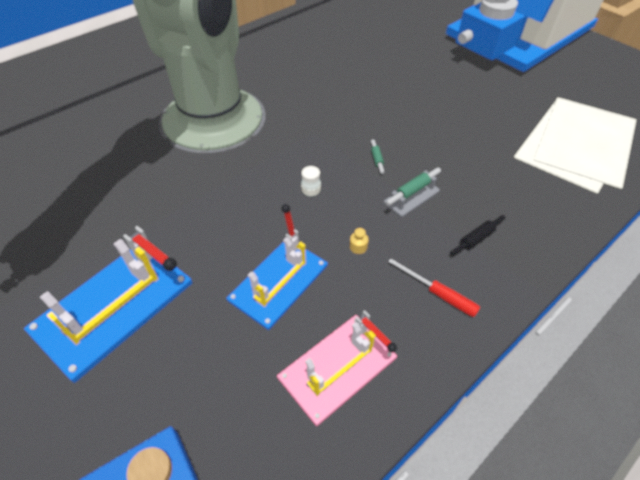

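View pics/side0.png

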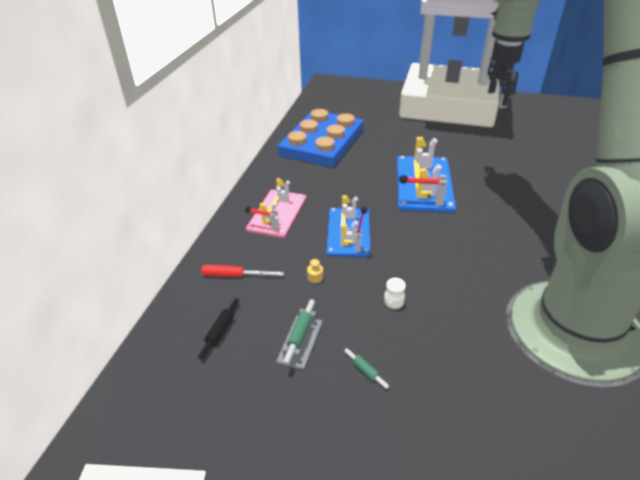

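The scene view shows the target stand (smaller blue) at (278,280) with its keeper up at (288,225), and the roller in its rest at (413,187). The jar is at (311,180), the weight at (359,240) and the screwdriver at (435,288). The side view shows the stand at (349,230), the roller at (301,330), the weight at (315,271) and the jar at (395,293).

```bash
cat > m.py <<'E'
from h import *
def comp(s,lo,hi,uv):
    m=cv2.inRange(cv2.cvtColor(s["frame"],cv2.COLOR_BGR2HSV),lo,hi)
    n,l,st,c=cv2.connectedComponentsWithStats(m)
    ids=[i for i in range(1,n) if st[i,4]>25]
    i=min(ids,key=lambda i:np.hypot(*(c[i]-uv)));return l==i
def ray(s,uv,z):
    f=240/np.tan(np.radians(s["fovy"])/2);T=s["world_from_camera"]
    d=T[:3,:3]@np.array([(uv[0]-s["cx"])/f,-(uv[1]-s["cy"])/f,-1]);return T[:3,3]+d*(z-T[2,3])/d[2]
U={"scene":dict(stand=(275,290),roller=(413,187),weight=(359,240),keeper=(291,220),jar=(311,180)),"side":dict(stand=(349,230),roller=(301,330),weight=(315,271),keeper=(362,222),jar=(395,293))}
C=dict(stand=((100,120,60),(125,255,255)),roller=((70,60,30),(95,255,200)),weight=((12,110,80),(30,255,255)),keeper=((0,150,80),(8,255,255)),jar=((0,0,150),(180,60,255)))
E
python3 - <<'E'
from m import *
for n in U:
    s=dict(np.load(n+"0.npz"));P=pts(s)
    for k in U[n]:
        m=comp(s,*C[k],U[n][k])&(s["range_z"]>0);p=P[m];v,u=np.nonzero(m)
        print(n,k,len(p),"px",u.mean().round(1),v.mean().round(1),"med",np.median(p,0).round(4),"lo",np.percentile(p,3,0).round(3),"hi",np.percentile(p,97,0).round(3))
        if k in("stand","roller"):
            if k=="stand":
                hull=cv2.convexHull(np.c_[u,v].astype(np.float32))[:,0]
                q=np.array([ray(s,x,.012 if k=="stand" else .04)[:2] for x in hull])
            else: q=p[:,:2]
            (c,wh,a)=cv2.minAreaRect((q*1000).astype(np.float32));print("   rect",np.round(c,1),np.round(wh,1),round(a,2))
        if k=="roller":
            mu,_,vt=cv2.PCACompute2(p.astype(np.float64),None)[0:3];print("   axis",mu.round(4) , _[0].round(3))
E
```

```text
scene stand 2379 px 277.0 293.3 med [ 0.5803 -0.2369  0.0119] lo [ 0.513 -0.295  0.002] hi [ 0.616 -0.107  0.015]
   rect [ 551.7 -199.7] [115.4 195.1] 11.9
scene roller 393 px 414.6 184.5 med [0.5752 0.1824 0.0515] lo [0.529 0.143 0.001] hi [0.584 0.224 0.056]
   rect [555.2 201.2] [122.6  60.8] 89.08
   axis [[0.5723 0.183  0.0486]] [-0.094  0.986 -0.139]
scene weight 363 px 358.5 241.0 med [ 0.5975 -0.0191  0.0306] lo [ 0.565 -0.031 -0.001] hi [0.61  0.024 0.053]
scene keeper 107 px 289.1 222.6 med [ 0.5094 -0.1312  0.1018] lo [ 0.505 -0.136  0.071] hi [ 0.515 -0.125  0.129]
scene jar 516 px 310.5 180.0 med [0.4025 0.0153 0.0382] lo [ 0.326 -0.001 -0.001] hi [0.415 0.081 0.062]
side stand 1168 px 346.7 236.2 med [ 0.5539 -0.1576  0.01  ] lo [ 0.486 -0.274 -0.002] hi [ 0.612 -0.097  0.014]
   rect [ 548.6 -187.5] [113.3 201.3] 12.06
side roller 448 px 300.0 328.6 med [0.5646 0.1931 0.0508] lo [0.554 0.152 0.04 ] hi [0.579 0.229 0.055]
   rect [567.5 188.4] [84.6 27.6] 88.73
   axis [[0.5655 0.1923 0.0498]] [ 0.03   0.999 -0.019]
side weight 297 px 314.8 271.1 med [ 0.5885 -0.0006  0.0279] lo [ 0.574 -0.021 -0.001] hi [0.609 0.009 0.052]
side keeper 87 px 424.5 180.4 med [ 0.3763 -0.3595  0.0886] lo [ 0.342 -0.37   0.084] hi [ 0.412 -0.351  0.092]
side jar 548 px 394.6 292.2 med [0.3933 0.0367 0.0377] lo [ 0.374 -0.046 -0.002] hi [0.417 0.046 0.06 ]
```

```bash
cat >> h.py <<'E'
from scipy.spatial.transform import Rotation as Rn
def go(x,y,z,yaw):
    "yaw: world angle of tool x, deg; prints tool-frame shift mm and roll deg"
    s=state();R=Rn.from_quat(s["eef_rot"]).as_matrix();d=R.T@(np.array([x,y,z])-s["tool_pos"])*1000
    a=np.degrees(np.arctan2(R[1,0],R[0,0]))
    print("t",s["t"],"pos",s["tool_pos"].round(4),"yaw",a.round(2),"shift",d.round(1),"roll",round(-((yaw-a+180)%360-180),2),"w",s["width"].round(4),"F",s["contact_force"].round(1),"ff",round(float(s["finger_force"]),1))
E
python3 -c "
from h import *
go(.567,.189,.24,90);go(.567,.189,.24,-90)"
```

```text
Traceback (most recent call last):
  File "h.py", line 13, in go
    print("t",s["t"],"pos",s["tool_pos"].round(4),"yaw",a.round(2),"shift",d.round(1),"roll",round(-((yaw-a+180)%360-180),2),"w",s["width"].round(4),"F",s["contact_force"].round(1),"ff",round(float(s["finger_force"]),1))
                                                                                                                                 ^^^^^^^^^^^^^^^^
AttributeError: 'float' object has no attribute 'round'
```

```bash
sed -i 's/s\["width"\].round(4)/round(float(s["width"]),4)/' h.py; python3 -c "
from h import *
go(.567,.189,.24,90);go(.45,-.2,.24,60)"
```

```text
t 0.1 pos [ 0.217  -0.5858  0.2308] yaw 20.33 shift [ 597.4 -605.    -8.7] roll -69.67 w 0.0851 F [-0.7 -0.4 -0.7] ff 0.0
t 0.1 pos [ 0.217  -0.5858  0.2308] yaw 20.33 shift [ 352.5 -280.9   -9. ] roll -39.67 w 0.0851 F [-0.7 -0.4 -0.7] ff 0.0
```

```bash
python3 -m jog '[[40,-32,-2,-5],[78,-62,-4,-9],[117,-93,-6,-13],[156,-125,-8,-18],[196,-156,-9,-22],[235,-187,-9,-27],[274,-218,-9,-31],[313,-250,-9,-36],[352,-281,-9,-40],[352,-281,-9,-40]]' 60; python3 -c "
from h import *
go(.567,.189,.24,90)"
```

```text
t: 1.1
tool_pos: [0.4524, -0.1946, 0.2404]
eef_rot: [0.862, 0.507, 0.001, -0.0]
contact_force: [0.3, -1.0, 0.3]
width: 0.0603
finger_force: 0.0
t 1.1 pos [ 0.4524 -0.1946  0.2404] yaw 60.92 shift [390.9 -86.3   1.3] roll -29.08 w 0.0603 F [ 0.3 -1.   0.3] ff 0.0
```

```bash
python3 -m jog '[[45,-10,0,-4],[90,-20,0,-8],[135,-30,0,-11],[180,-40,0,-14],[225,-50,0,-18],[270,-60,0,-21],[315,-70,0,-24],[355,-79,0,-27],[391,-86,0,-29],[391,-86,0,-29],[391,-86,0,-29],[391,-86,0,-29]]'
python3 - <<'E'
from h import *
s=snapshot("wrist");np.savez("w1.npz",**s);cv2.imwrite("pics/w1.png",s["frame"]);print(s["fovy"],s["cx"],s["cy"],s["world_from_camera"].round(3).tolist())
go(.567,.189,.24,90)
E
```

```text
t: 2.3
tool_pos: [0.5683, 0.1808, 0.24]
eef_rot: [0.712, 0.702, -0.0, 0.0]
contact_force: [-0.5, 0.5, 0.7]
width: 0.0597
finger_force: 0.0
65.70646984690485 318.88503927013886 240.7622792486363 [[1.0, 0.013, 0.004, 0.57], [-0.013, 0.963, 0.269, 0.248], [-0.001, -0.269, 0.963, 0.383], [0.0, 0.0, 0.0, 1.0]]
t 2.35 pos [0.5684 0.1807 0.2402] yaw 89.23 shift [ 8.3 -1.5  0.2] roll -0.77 w 0.0599 F [1.2 0.7 0.1] ff 0.0
```

View pics/w1.png

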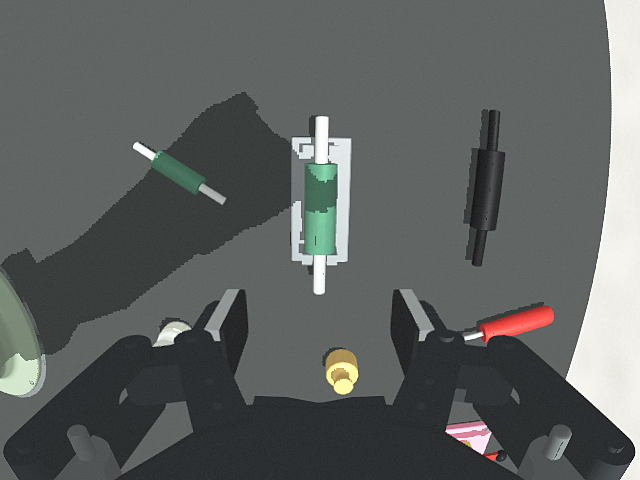

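Wrist view: the sleeve is centred at about (320,208), and the shaft ends are at (321,117) and (319,292). Everything is clear around the rest.

```bash
cat >> h.py <<'E'
def fray(s,uv,z):
    f=240/np.tan(np.radians(s["fovy"])/2);T=s["world_from_camera"]
    a=np.array([uv[0]-s["cx"],uv[1]-s["cy"]]);r=np.hypot(*a);th=r/f
    c=np.array([*(a/r*np.sin(th)*[1,-1]),-np.cos(th)]);d=T[:3,:3]@c
    return T[:3,3]+d*(z-T[2,3])/d[2]
def fpts(s):
    f=240/np.tan(np.radians(s["fovy"])/2);T=s["world_from_camera"];h,w=s["range_z"].shape
    v,u=np.mgrid[:h,:w];a=np.stack([u-s["cx"],v-s["cy"]],-1);r=np.hypot(a[...,0],a[...,1])+1e-9
    d=s["range_z"];t=np.tan(r/f)/r*d
    P=np.stack([a[...,0]*t,-a[...,1]*t,-d],-1);return P@T[:3,:3].T+T[:3,3]
E
python3 - <<'E'
from m import *
s=dict(np.load("w1.npz"))
m=comp(s,(65,60,30),(95,255,255),(320,208)).astype(np.uint8)
m=cv2.morphologyEx(m,cv2.MORPH_CLOSE,np.ones((7,7)))
q=np.array([fray(s,p,.04)[:2] for p in cv2.convexHull(cv2.findNonZero(m))[:,0].astype(float)])*1000
print("sleeve",cv2.minAreaRect(q.astype(np.float32)))
a=fray(s,(321,117),.04);b=fray(s,(319,292.5),.04);print(a,b,(a+b)/2,np.hypot(*(a-b)[:2]),np.degrees(np.arctan2(*(a-b)[1::-1])))
P=fpts(s);p=P[m>0];print("depth",np.median(p,0),p[:,2].max())
E
```

```text
sleeve ((569.4329223632812, 181.81448364257812), (88.57440948486328, 29.555870056152344), 87.72825622558594)
[0.57162448 0.26822888 0.04      ] [0.56754513 0.09778726 0.04      ] [0.5695848  0.18300807 0.04      ] 0.17049042362742117 88.62894477607969
depth [0.56958689 0.18613395 0.05285285] 0.3828085668977982
```

```bash
python3 - <<'E'
from m import *
for n in U:
    s=dict(np.load(n+"0.npz"));P=pts(s)
    m=cv2.inRange(cv2.cvtColor(s["frame"],cv2.COLOR_BGR2HSV),(18,120,80),(35,255,255))>0
    c,si=np.cos(np.radians(12)),np.sin(np.radians(12))
    q=(P[m]-[.5517,-.1997,0])@np.array([[c,-si,0],[si,c,0],[0,0,1]]);q=q[(abs(q[:,0])<.06)&(abs(q[:,1])<.1)]*1000
    for lo in range(-80,80,20):
        r=q[(q[:,1]>=lo)&(q[:,1]<lo+20)]
        if len(r):print(n,lo,len(r),"x",np.percentile(r[:,0],[10,50,90]).round(),"z",np.percentile(r[:,2],[10,50,90]).round())
E
python3 -c "
from h import *
go(.5695,.184,.12,88.3);go(.5695,.184,.024,88.3)"
```

```text
scene -80 105 x [ 2. 15. 18.] z [24. 50. 76.]
scene -60 30 x [-0. 17. 19.] z [22. 24. 30.]
scene -40 28 x [14. 16. 18.] z [22. 24. 26.]
scene -20 33 x [13. 16. 19.] z [22. 24. 25.]
scene 0 29 x [13. 16. 18.] z [22. 24. 25.]
scene 20 24 x [14. 16. 18.] z [22. 23. 26.]
scene 40 51 x [ 7. 16. 18.] z [23. 35. 74.]
scene 60 28 x [ 9. 17. 18.] z [58. 75. 77.]
side -80 3 x [ 4.  8. 13.] z [67. 69. 72.]
side -60 37 x [ 3. 11. 16.] z [57. 64. 74.]
side -40 1 x [15. 15. 15.] z [26. 26. 26.]
side -20 1 x [15. 15. 15.] z [22. 22. 22.]
side 60 66 x [ 1. 11. 16.] z [16. 47. 71.]
t 2.35 pos [0.5684 0.1807 0.2402] yaw 89.23 shift [  3.4   1.1 120.2] roll 0.93 w 0.0599 F [1.2 0.7 0.1] ff 0.0
t 2.35 pos [0.5684 0.1807 0.2402] yaw 89.23 shift [  3.5   1.1 216.2] roll 0.93 w 0.0599 F [1.2 0.7 0.1] ff 0.0
```

```bash
python3 -m jog '[[3.5,1,45,1],[3.5,1,90,1],[3.5,1,135,1],[3.5,1,165,1],[3.5,1,185,1],[3.5,1,200,1],[3.5,1,213,1],[3.5,1,213,1],[3.5,1,213,1],[3.5,1,213,1]]'
python3 - <<'E'
from h import *
s=snapshot("wrist");np.savez("w2.npz",**s);cv2.imwrite("pics/w2.png",s["frame"])
go(.5695,.184,.027,88.3)
E
```

```text
t: 3.35
tool_pos: [0.57, 0.1857, 0.0283]
eef_rot: [0.717, 0.697, 0.001, 0.0]
contact_force: [-0.7, 0.0, 0.1]
width: 0.06
finger_force: 0.0
t 3.4 pos [0.57   0.1856 0.0283] yaw 88.32 shift [-1.6 -0.5  1.3] roll 0.02 w 0.0601 F [ 0.9 -0.   0.8] ff 0.0
```

View pics/w2.png

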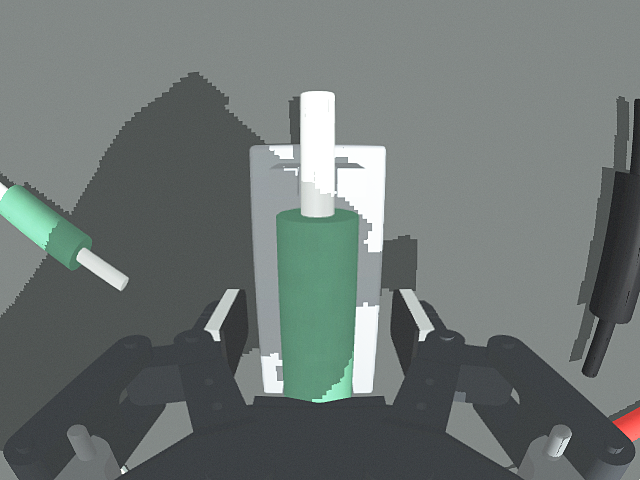

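Wrist view: the sleeve (277–358 px) lies centred between the fingers (244 and 393 px), with the far shaft end at (318,93). I'll close and lift.

```bash
python3 -m jog '[[0,0,0,0],[0,0,0,0],[0,0,0,0],[0,0,0,0],[0,0,0,0],[0,0,0,0],[0,0,0,0],[0,0,-20,0],[0,0,-60,0],[0,0,-100,0],[0,0,-120,0],[0,0,-120,0]]' 5
python3 - <<'E'
from h import *
s=snapshot("wrist");np.savez("w3.npz",**s);cv2.imwrite("pics/w3.png",s["frame"])
go(.5517,-.1997,.16,102)
E
```

```text
t: 4.6
tool_pos: [0.5707, 0.1859, 0.1502]
eef_rot: [0.717, 0.697, 0.002, 0.001]
contact_force: [0.5, -0.4, -2.5]
width: 0.0281
finger_force: 59.8
t 4.65 pos [0.5699 0.1855 0.1482] yaw 88.31 shift [-385.5   -6.9  -12. ] roll -13.69 w 0.0281 F [-0.5 -0.6 -3. ] ff 59.8
```

View pics/w3.png

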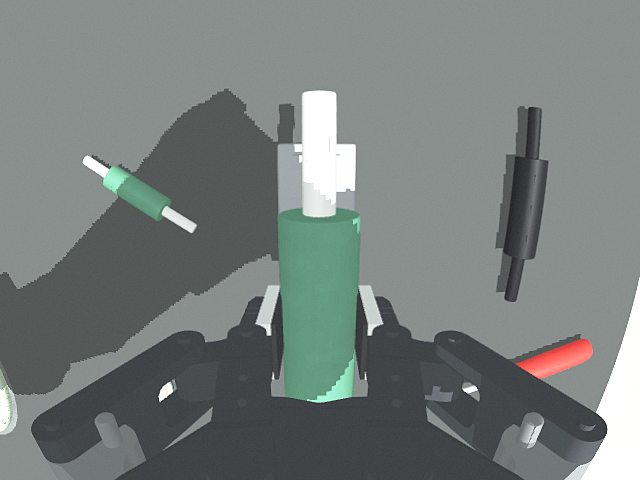

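Run:
```python
from h import *
s=dict(np.load("w3.npz"));st=state();R=Rn.from_quat(st["eef_rot"]).as_matrix()
za=st["tool_pos"][2]+.0117
for uv,z in(((319,93),za+.005),((319,211),za+.014)):
    print((R.T@(fray(s,uv,z)-st["tool_pos"])*1000).round(1))
for r in(120,200): # edge columns
    row=s["frame"][r].astype(int);print(r,[ (c,row[c].tolist()) for c in (276,280,284,298,302,306,332,336,340,356,360,364)] if 0 else "")
go(.493,-.212,.25,102)
```

```text
[ 83.3   1.2 -16.7]
[ 44.    1.1 -25.7]
120 
200 
t 4.65 pos [0.5699 0.1855 0.1482] yaw 88.31 shift [-399.5  -65.  -102.1] roll -13.69 w 0.0281 F [-0.5 -0.6 -3. ] ff 59.8
```

```bash
python3 -m jog '[[-10,-2,-40,0],[-45,-8,-80,-2],[-90,-15,-102,-4],[-135,-22,-102,-6],[-180,-29,-102,-8],[-225,-37,-102,-10],[-270,-44,-102,-12],[-310,-51,-102,-14],[-350,-57,-102,-14],[-385,-63,-102,-14],[-400,-65,-102,-14],[-400,-65,-102,-14]]'; python3 -m jog '[[0,0,0,0],[0,0,0,0],[0,0,0,0]]'
python3 - <<'E'
from h import *
s=snapshot("wrist");np.savez("w4.npz",**s);cv2.imwrite("pics/w4.png",s["frame"])
go(.5517,-.1997,.16,102)
E
```

```text
t: 5.85
tool_pos: [0.4917, -0.2145, 0.2478]
eef_rot: [0.628, 0.778, -0.001, -0.001]
contact_force: [-0.9, 1.2, -1.8]
width: 0.028
finger_force: 60.0
t: 6.15
tool_pos: [0.4931, -0.2113, 0.2491]
eef_rot: [0.626, 0.779, 0.0, -0.0]
contact_force: [0.2, -0.2, -2.3]
width: 0.0281
finger_force: 60.0
t 6.2 pos [ 0.4931 -0.2115  0.2492] yaw 102.41 shift [-1.1 59.8 89.2] roll 0.41 w 0.0278 F [ 0.5  0.3 -1.7] ff 60.0
```

View pics/w4.png

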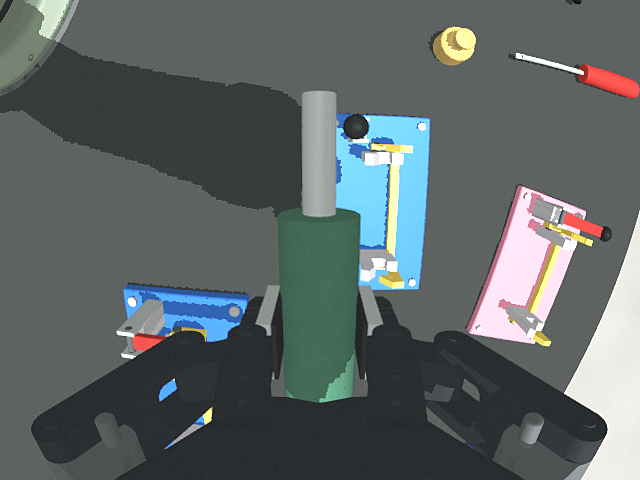

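Wrist view: the target stand shows to the right of the held roller. Its plate's right corners are at (430,121) and (420,290), the yellow bar at column 394 and the keeper ball at (356,126). I'll compute the stand pose from the plate's right edge.

Run:
```python
from m import *
s=dict(np.load("w4.npz"))
hsv=cv2.cvtColor(s["frame"],cv2.COLOR_BGR2HSV)
m=comp(s,(98,110,60),(125,255,255),(405,200))
P=fpts(s);m&=abs(P[...,2]-.012)<.005
v,u=np.nonzero(m);q=P[m][:,:2]
# all from z=.012 rays, rows of right-most pixel
e=[];
for r in range(130,283,4):
    c=np.nonzero(m[r])[0]
    if len(c): e.append(fray(s,(c.max()+.5,r),.012)[:2])
e=np.array(e,np.float32)*1000
vx,vy,x0,y0=cv2.fitLine(e,cv2.DIST_HUBER,0,.01,.01).ravel();d=np.array([vx,vy])*(1 if vy>0 else -1);n=np.array([d[1],-d[0]])
p=np.array([x0,y0]);yaw=np.degrees(np.arctan2(d[1],d[0]))-90
h=np.array([fray(s,x,.012)[:2] for x in zip(u,v)])*1000
a=(h-p)@d;b=(h-p)@n;k=(b<-12)&(b>-40)
lo,hi=np.percentile(a[k],[.5,99.5]);k2=abs(a[k]-lo)<4
print("yaw",yaw,"len",lo,hi,hi-lo,"centre",p+d*(lo+hi)/2-n*55)
for nm,uv in(("ball",(356,126)),):print(nm,P[uv[1],uv[0]])
ym=cv2.inRange(hsv,(18,90,80),(38,255,255))>0
ym&=(np.abs(P[...,0]-.57)<.06)&(np.abs(P[...,1]+.2)<.1)
c0=p+d*(lo+hi)/2-n*55
for nm,sel in(("bar",ym&(P[...,2]<.04)),("hooks",ym&(P[...,2]>.055))):
    w=P[sel]*1000;x=(w[:,:2]-c0)@n;y=(w[:,:2]-c0)@d;print(nm,len(w),"x",np.percentile(x,[2,10,50,90,98]).round(1),"y",np.percentile(y,[2,10,50,90,98]).round(1),"z",np.percentile(w[:,2],[10,50,90]).round(1))
# fork (light grey) tops
g=(cv2.inRange(hsv,(0,0,120),(180,60,255))>0)&(P[...,2]>.04)&(P[...,2]<.09)&(np.abs(P[...,0]-.57)<.06)&(np.abs(P[...,1]+.2)<.1)
w=P[g]*1000;x=(w[:,:2]-c0)@n;y=(w[:,:2]-c0)@d
for sg in(1,-1):
    k=(sg*y>30)&(sg*y<70);print("fork",sg,k.sum(),"x",np.percentile(x[k],[3,50,97]).round(1),"y",np.percentile(y[k],[3,50,97]).round(1),"z",np.percentile(w[k,2],[3,50,97]).round(1))
```

```text
yaw 11.872986 len -92.65888211445827 94.1987383132337 186.85762042769198 centre [ 550.6095638  -199.20601823]
ball [ 0.5007213  -0.13175613  0.1432093 ]
bar 197 x [-7.7 -1.3 12.4 13.1 16.8] y [-47.2 -41.5  17.2  62.9  64. ] z [19.  23.3 24.8]
hooks 350 x [ 0.3  1.7  8.1 16.9 19.3] y [-64.9 -63.5 -59.8  62.7  64. ] z [60.8 69.5 77. ]
fork 1 535 x [-23.   -0.4  17. ] y [46.4 52.6 67.1] z [43.  54.8 80.5]
fork -1 590 x [-18.9  -2.6  17.5] y [-60.1 -50.2 -47.2] z [41.6 54.2 79.7]
```

```bash
python3 -c "
from h import *
go(.550,-.1994,.249,101.87);go(.55,-.1994,.093,101.87)"
```

```text
t 6.2 pos [ 0.4931 -0.2115  0.2492] yaw 102.41 shift [-0.4 58.2  0.2] roll 0.54 w 0.0278 F [ 0.5  0.3 -1.7] ff 60.0
t 6.2 pos [ 0.4931 -0.2115  0.2492] yaw 102.41 shift [ -0.4  58.2 156.2] roll 0.54 w 0.0278 F [ 0.5  0.3 -1.7] ff 60.0
```

```bash
python3 -m jog '[[0,30,0,0.5],[-0.4,58,0,0.5],[-0.4,58,0,0.5],[-0.4,58,40,0.5],[-0.4,58,80,0.5],[-0.4,58,120,0.5],[-0.4,58,145,0.5],[-0.4,58,156,0.5],[-0.4,58,156,0.5],[-0.4,58,156,0.5],[-0.4,58,156,0.5]]'
python3 - <<'E'
from h import *
s=snapshot("wrist");np.savez("w5.npz",**s);cv2.imwrite("pics/w5.png",s["frame"])
go(.5500,-.1994,.093,101.87)
E
```

```text
t: 7.3
tool_pos: [0.5503, -0.2007, 0.0948]
eef_rot: [0.631, 0.776, 0.0, 0.001]
contact_force: [0.1, 0.7, -1.8]
width: 0.0279
finger_force: 60.3
t 7.35 pos [ 0.5502 -0.2007  0.0947] yaw 101.82 shift [1.3 0.  1.7] roll -0.05 w 0.0277 F [-0.4 -1.  -1.2] ff 60.3
```

View pics/w5.png

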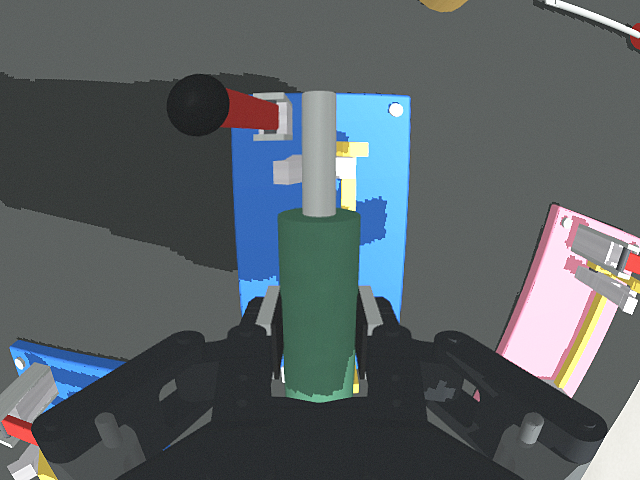

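Wrist view: the shaft (column 319) lies over the plate's middle (left edge 232, right edge 410). The keeper leans back at left, with its ball at (198,104), well clear. I'll push down.

```bash
python3 -m jog '[[1.2,0,8,0],[1.2,0,16,0],[1.2,0,22,0],[1.2,0,28,0],[1.2,0,34,0],[1.2,0,40,0],[1.2,0,46,0],[1.2,0,52,0],[1.2,0,56,0],[1.2,0,57,0],[1.2,0,57,0],[1.2,0,57,0]]'
python3 - <<'E'
from h import *
s=snapshot("wrist");np.savez("w6.npz",**s);cv2.imwrite("pics/w6.png",s["frame"])
go(.5500,-.1994,.0383,101.87)
E
```

```text
t: 8.55
tool_pos: [0.5503, -0.1991, 0.0376]
eef_rot: [0.63, 0.776, 0.0, 0.001]
contact_force: [-4.0, 3.0, 25.9]
width: 0.0283
finger_force: 63.5
t 8.6 pos [ 0.5502 -0.1991  0.0376] yaw 101.84 shift [-0.2 -0.3 -0.7] roll -0.03 w 0.0281 F [-3.6  3.7 26.9] ff 63.5
```

View pics/w6.png

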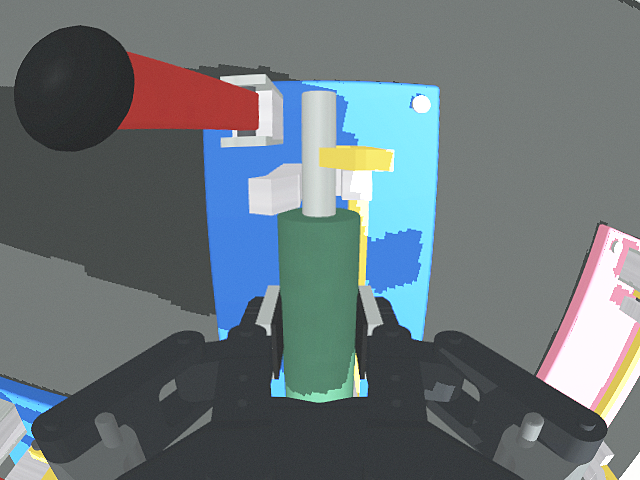

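The hook now lies over the shaft at (340,157), with 26 N upward force. I'll press slightly more and check both ends from the outside cameras.

```bash
python3 -m jog '[[0,0,1,0],[0,0,1.5,0],[0,0,1.5,0],[0,0,1.5,0]]'
python3 - <<'E'
from h import *
ims=[]
for n,(x,y) in(("scene",(215,200)),("side",(290,185))):
    s=snapshot(n);np.savez(n+"1.npz",**s);ims.append(cv2.resize(s["frame"][y:y+120,x:x+120],None,fx=3.3,fy=3.3,interpolation=cv2.INTER_CUBIC))
cv2.imwrite("pics/c1.png",np.hstack(ims))
go(.5500,-.1994,.0383,101.87)
E
```

```text
t: 9.0
tool_pos: [0.5503, -0.1991, 0.0373]
eef_rot: [0.63, 0.776, 0.0, 0.001]
contact_force: [-12.0, 6.2, 52.0]
width: 0.0282
finger_force: 66.2
t 9.1 pos [ 0.5503 -0.1991  0.0373] yaw 101.83 shift [-0.2 -0.3 -1. ] roll -0.04 w 0.0278 F [-13.1   6.1  52.2] ff 66.2
```

View pics/c1.png

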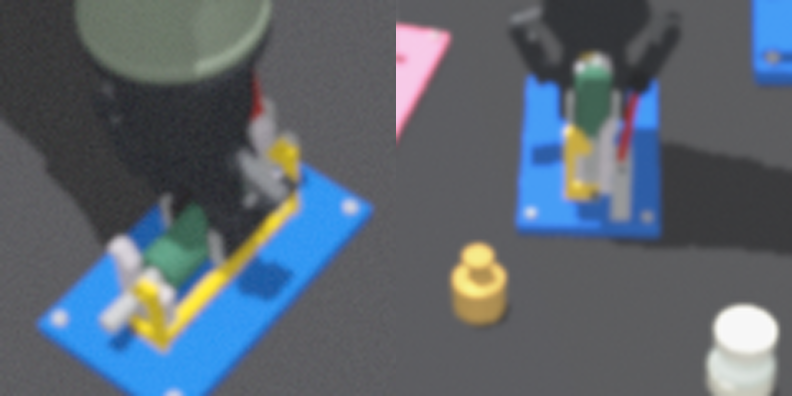

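Both hooks sit over the shaft, at the near left end and beside the far fork. The shaft bottoms out rigidly at 52 N. I'll relax, open and lift straight up.

```bash
python3 -m jog '[[0,0,-1.5,0],[0,0,-1.5,0],[0,0,-1.5,0]]'; python3 -m jog '[[0,0,0,0],[0,0,0,0],[0,0,0,0],[0,0,0,0],[0,0,-20,0],[0,0,-60,0],[0,0,-105,0],[0,0,-150,0],[0,0,-180,0],[0,0,-180,0],[0,0,-180,0]]' 60;  python3 - <<'E'
from h import *
s=snapshot("wrist");np.savez("w7.npz",**s)
t=np.radians(11.85);n=np.array([np.cos(t),np.sin(t)]);d=np.array([-n[1],n[0]])
P=fpts(s);hsv=cv2.cvtColor(s["frame"],cv2.COLOR_BGR2HSV);c0=np.array([.5503,-.1992])
def rep(nm,lo,hi,z0,z1,y0,y1):
    k=(cv2.inRange(hsv,lo,hi)>0);X=(P[...,:2]-c0)@n;Y=(P[...,:2]-c0)@d;k&=(P[...,2]>z0)&(P[...,2]<z1)&(abs(X)<.07)&(Y>y0)&(Y<y1)
    print(nm,k.sum(),"x",(np.percentile(X[k],[3,50,97])*1e3).round(1),"y",(np.percentile(Y[k],[3,50,97])*1e3).round(1),"z",(np.percentile(P[k][:,2],[3,50,97])*1e3).round(1))
rep("sleeve",(65,60,30),(95,255,255),.03,.1,-.06,.06)
rep("hook+",(18,90,80),(38,255,255),.055,.09,.04,.08);rep("hook-",(18,90,80),(38,255,255),.055,.09,-.08,-.04)
rep("shaft+",(0,0,100),(180,60,255),.045,.07,.066,.09)
rep("keeper",(0,150,60),(8,255,255),.05,.15,.05,.1)
cv2.imwrite("pics/w7.png",s["frame"])
w=c0+n*-.075+d*.081;print(w);go(*w,.22,101.85)
E
```

```text
t: 9.4
tool_pos: [0.5502, -0.1991, 0.0376]
eef_rot: [0.63, 0.776, 0.0, 0.001]
contact_force: [-4.7, 3.4, 27.1]
width: 0.0279
finger_force: 63.0
t: 10.5
tool_pos: [0.5492, -0.1995, 0.2164]
eef_rot: [0.631, 0.776, -0.0, 0.0]
contact_force: [-0.7, 0.2, -0.7]
width: 0.0601
finger_force: 0.0
sleeve 3359 x [-13.8  -0.9  12.7] y [-39.9   1.   39.1] z [55.3 62.9 65.6]
hook+ 126 x [ 0.5  6.7 12.1] y [58.6 61.5 64. ] z [61.3 73.2 78.4]
hook- 301 x [ 1.6 10.9 19.8] y [-65.3 -60.  -59.1] z [56.2 69.4 78. ]
shaft+ 561 x [-28.6  -4.9   4.8] y [66.3 75.3 86.2] z [50.4 55.2 69. ]
keeper 295 x [-27.2 -23.8 -19.5] y [70.8 75.9 81.3] z [ 67.4  98.8 120.8]
[ 0.46026499 -0.13532749]
t 10.55 pos [ 0.5489 -0.1993  0.2155] yaw 101.82 shift [ 80.8 -73.6  -4.4] roll -0.03 w 0.0605 F [ 0.4  0.2 -0.4] ff 0.0
```

View pics/w7.png

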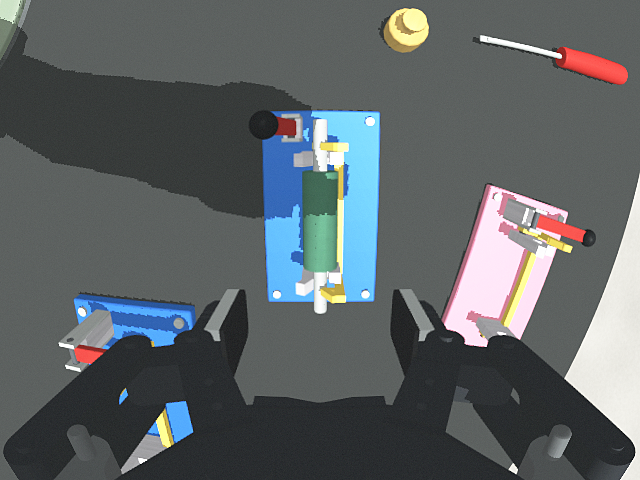

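Wrist view: the roller is seated, with its sleeve top at about 65 mm. Both hooks lie over the shaft at (335,147) and (333,294), and the keeper ball is behind at (263,125). Next I'll move behind the keeper with the fingers closed.

```bash
python3 -m jog '[[25,-23,-4,0],[53,-48,-4,0],[81,-74,-4,0],[81,-74,-4,0],[81,-74,-4,0],[81,-74,30,0],[81,-74,65,0],[81,-74,90,0],[81,-74,98,0],[81,-74,98,0],[81,-74,98,0]]' 0; python3 -c "
from h import *
t=np.radians(11.85);n=np.array([np.cos(t),np.sin(t)]);d=np.array([-n[1],n[0]])
for x,z in((-37,.118),(-18,.115),(0,.107),(13,.093),(21,.079),(24,.065)):
    go(*(np.array([.5503,-.1992])+n*x/1e3+d*.081),z,101.85)"
```

```text
t: 11.65
tool_pos: [0.461, -0.1353, 0.1189]
eef_rot: [0.631, 0.776, 0.0, 0.0]
contact_force: [0.0, -0.3, 0.5]
width: 0.0004
finger_force: 0.0
t 11.65 pos [ 0.461  -0.1353  0.1189] yaw 101.82 shift [ 0.1 37.3  1. ] roll -0.03 w 0.0004 F [ 0.  -0.3  0.5] ff 0.0
t 11.65 pos [ 0.461  -0.1353  0.1189] yaw 101.82 shift [ 0.1 56.3  4. ] roll -0.03 w 0.0004 F [ 0.  -0.3  0.5] ff 0.0
t 11.65 pos [ 0.461  -0.1353  0.1189] yaw 101.82 shift [ 0.1 74.3 12. ] roll -0.03 w 0.0004 F [ 0.  -0.3  0.5] ff 0.0
t 11.65 pos [ 0.461  -0.1353  0.1189] yaw 101.82 shift [ 0.1 87.3 26. ] roll -0.03 w 0.0004 F [ 0.  -0.3  0.5] ff 0.0
t 11.65 pos [ 0.461  -0.1353  0.1189] yaw 101.82 shift [ 0.2 95.3 40. ] roll -0.03 w 0.0004 F [ 0.  -0.3  0.5] ff 0.0
t 11.65 pos [ 0.461  -0.1353  0.1189] yaw 101.82 shift [ 0.2 98.3 54. ] roll -0.03 w 0.0004 F [ 0.  -0.3  0.5] ff 0.0
```

```bash
python3 -m jog '[[0,12,0,0],[0,24,0,0],[0,37,1,0],[0,47,2,0],[0,56,4,0],[0,65,7,0],[0,74,12,0],[0,81,18,0],[0,87,26,0],[0,87,26,0],[0,87,26,0]]'
python3 - <<'E'
from h import *
s=snapshot("wrist");cv2.imwrite("pics/w8.png",s["frame"])
go(.461,-.1353,.1189,101.85)
E
```

```text
t: 12.75
tool_pos: [0.5451, -0.1173, 0.0919]
eef_rot: [0.63, 0.776, -0.0, -0.0]
contact_force: [0.4, 0.9, -0.2]
width: 0.0001
finger_force: 0.0
t 12.8 pos [ 0.5452 -0.1174  0.0922] yaw 101.83 shift [ -0.3 -86.1 -26.6] roll -0.02 w -0.0004 F [-0.1  0.2  0.2] ff 0.0
```

View pics/w8.png

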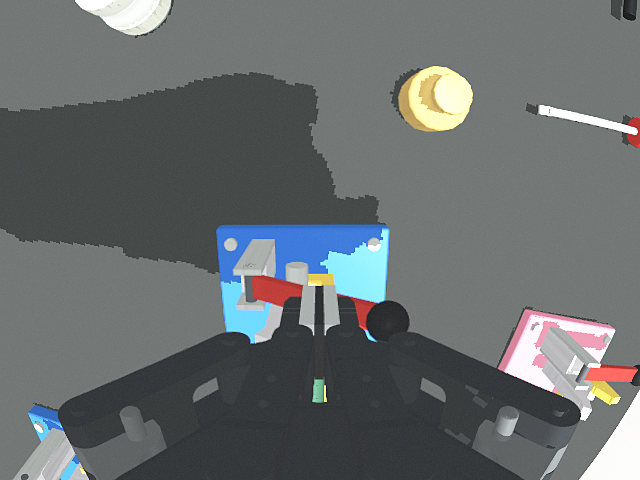

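Wrist view: the strap now leans over to the front, with its ball at (388,320) and the fingertips on top of the strap. I'll press it down.

```bash
python3 -m jog '[[0,4,6,0],[0,8,13,0],[0,10,20,0],[0,11,25,0],[0,11,28,0],[0,11,29,0],[0,11,30,0],[0,11,30,0],[0,11,30,0]]'; python3 -c "
from h import *
go(.55,-.12,.064,101.85)"
```

```text
t: 13.7
tool_pos: [0.5563, -0.115, 0.0632]
eef_rot: [0.63, 0.776, 0.0, 0.0]
contact_force: [-5.9, 0.7, 20.8]
width: -0.0003
finger_force: 10.4
t 13.7 pos [ 0.5563 -0.115   0.0632] yaw 101.83 shift [-3.6 -7.2 -0.8] roll -0.02 w -0.0003 F [-5.9  0.7 20.8] ff 10.4
```

```bash
python3 -m jog '[[0,0,0,0],[0,0,-5,0],[0,0,-30,0],[-30,0,-75,0],[-70,0,-120,0],[-110,0,-150,0],[-110,0,-150,0],[-110,0,-150,0]]'
python3 - <<'E'
from h import *
s=snapshot("wrist");cv2.imwrite("pics/w9.png",s["frame"])
t=np.radians(11.85);n=np.array([np.cos(t),np.sin(t)]);d=np.array([-n[1],n[0]]);c0=np.array([.5503,-.1992])
P=fpts(s);hsv=cv2.cvtColor(s["frame"],cv2.COLOR_BGR2HSV);X=(P[...,:2]-c0)@n;Y=(P[...,:2]-c0)@d
k=(cv2.inRange(hsv,(0,150,60),(8,255,255))>0)&(abs(X)<.07)&(abs(Y-.077)<.009)&(P[...,2]>.05)&(P[...,2]<.1)
print(k.sum(),"slope",np.polyfit(X[k],P[k][:,2],1),X[k].min(),X[k].max())
k=(cv2.inRange(hsv,(65,60,30),(95,255,255))>0)&(abs(X)<.02)&(abs(Y)<.05);print("sleeve top",np.percentile(P[k][:,2],97))
for sg in(1,-1):
    k=(cv2.inRange(hsv,(18,90,80),(38,255,255))>0)&(P[...,2]>.055)&(abs(Y-sg*.062)<.008)&(abs(X)<.04);print(k.sum(),np.percentile(X[k],[3,50,97]))
go(.55,-.12,.064,101.85)
E
```

```text
t: 14.5
tool_pos: [0.579, -0.2249, 0.2133]
eef_rot: [0.632, 0.775, 0.0, 0.001]
contact_force: [0.3, 0.9, -0.9]
width: -0.0001
finger_force: 0.0
1095 slope [0.00388898 0.06360668] -0.02081440116936936 0.043527849132257
sleeve top 0.06563589937799466
241 [0.00091856 0.01102378 0.02031141]
278 [0.0014439  0.01128226 0.01987271]
t 14.55 pos [ 0.5785 -0.223   0.2121] yaw 101.76 shift [106.6  -7.  148.1] roll -0.09 w 0.0003 F [-0.4  0.2 -0.9] ff 0.0
```

View pics/w9.png

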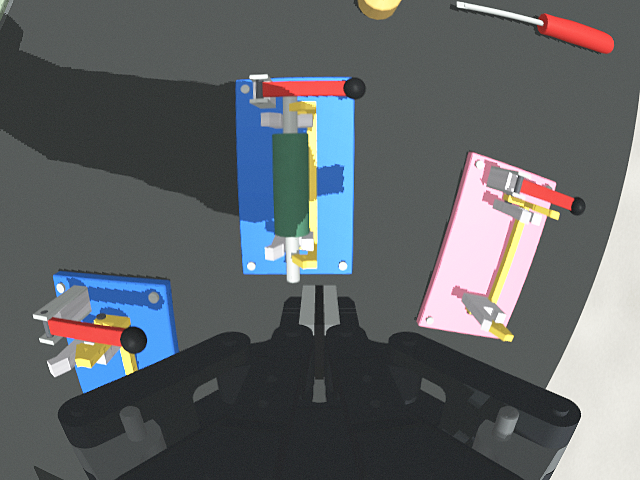

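The strap is level (slope 0.004, top at 63.6 mm) with its ball at (354,88). The jaw hooks are at x ≈ 1 mm, which is closed. The robot is clear, so I'm handing in.

```bash
python3 -c "
from h import *
print(job_done())"
```

```text
the job is handed in; nothing more can be done
None
```

I handed the job in at about 14.6 s: the roller is home in both forks under the closed jaw, the red keeper measured level over the shaft end, and the robot is clear; the hand-in returned no verdict.

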